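Find the damper capsule whose weight has come loose

ROBOT

A 6-joint arm with a two-finger parallel gripper is mounted at the origin on the work surface. World frame = base frame: x ahead of the robot, y to its left, z up, the work surface at z = 0. Lengths are in m, angles in rad, forces in N, time in s.
With the tool pointing down it reaches from about 0.4 to 0.825 m from the base axis. Payload 7 kg.
Tool frame: the origin (TCP) lies midway between the tips of the shut fingers; the grasp point (between the pads) lies 19 mm behind it; z points along the fingers, y is the line along which they close (so a half turn about z gives the same grasp; the last joint's range is limited). The gripper opens to 88 mm and grips with 3 to 60 N. Pads are 19 mm wide; open, the fingers measure 130 mm over their backs; the gripper's body (78 mm by 193 mm) begins 47 mm behind the grasp point.
Start: joints at [1.471, 0.359, 0.012, 0, -1.224, -0.288], TCP at [0.255, 0.625, 0.227] pointing down, gripper open.
Joint ranges: [-3.07, 3.07], [-1.43, 2.12], [-1.02, 1.25], [-3.03, 1.67], [-3.05, -0], [-3.03, 3.03]. Speed limits (rad/s): [2.39, 2.39, 3.01, 3.14, 3.14, 3.14].

INTERFACE

Orientations are given as [roll, pitch, yaw] about the fixed x, y, z axes, in that order (R = Rz(yaw) Ry(pitch) Rx(roll)).
In Python, from station import telemetry, eyes, ticket, recognise, trace gives the robot as it stands. The module is installed in compiled form; this text tells all that it offers.
- The arm moves only by the tool servo_tool, never from a script. Its argument "series" is a list that holds one entry, the list of rows, each a list of 4 numbers: the shift along the tool's x, y, z in mm, then the turn about the tool's z in rad. In form: [[[x, y, z, roll], ...]]. A call has exactly 10 rows; each row shifts and turns the commanded pose from where the row before left it, along the tool's axes as they then stand; what a row does not reach is not made up. A row lasts 1/12 s, in which the tool goes at most 41.7 mm and 7.16 degrees, less where a joint would pass 70% of its speed; a pose out of reach is approached as far as the arm can. A call is refused whole if a number of a shift passes 41.7 or a number of a turn 0.125, either way. A call with a gripper value outside its range is refused whole. "claw" is the gripper's target within -1 to 1 (shut at 1, half-way at 0, fully open at -1), set as the call begins (left out, the last holds). The fingers move at their own pace and stop on an object; "grip_force" is the grip in N (left out, the last holds). Time passes only in rows, so rows that do not move let the fingers close, or fill a call up. It gives the time, the measured TCP pose, the force, the opening and the grip force at its end, in the units of the state.
- telemetry.get_state(): the state, without advancing time (a new reading comes with each control period).
- eyes.grab_frame(name): name is "scene" or "top"; returns the picture (400x640x3 uint8, red, green, blue); there is no depth.
- eyes.calibration(name): a dict with "mtx" (3x3 intrinsics, pixels), "rvec" (rotation vector, rad) and "tvec" (3), from world to camera coordinates, as OpenCV has them. Camera axes: x right, y down, z forward; pixel columns grow to the right and rows downward; lengths in m; the calibration is good to about 2 mm. A picture is of the moment at which its call begins. calibration takes no time and is no camera call.
- ticket.job_done(): hands the job in; it is judged then, once.
Trained networks look in the newest picture that a camera, given by its name, has taken for a name from the list of things; names that differ only in an ending like _2 or _b are one class to them, and where a whole thing is asked for, a point or a joint stands for the part that bears it (a point fixed in the world has none). Each returns a list of dicts, best first, with "conf" (0 to 1); they miss things now and then, are a little off and sometimes report something else, mostly with a low value. They report only what shows in the picture. A call takes as long as a camera call. They do not tell look-alikes from the thing itself.
- recognise(camera, name): "position" ([x, y, z] in m, in world coordinates, good to about 4 mm: the middle of the surface that is visible of it).
- trace(camera, name): "mask" (400x640 bool, what is visible of it).
The state is a dict: "t": time; "q": joint angles; "qd": joint speeds; "joint_efforts": joint torques, N m; "eef_pos": TCP position; "ee_rot": TCP orientation; "force": force on the tool from outside, world axes, zero at the start; "moment": the same for the moment, N m; "width": finger opening in m; "gripper_force": force on a finger pad.
Only numpy, scipy, OpenCV 4.12 (cv2) and the standard library are available. Lean on these libraries where they do the work, as an engineer would, in place of code of your own. Each camera call takes 0.05 s, during which the arm holds its last target. There are 200 camera calls.

TASK

One of the two blue damper capsules on the lab bench has an inner weight that has come loose. Lift a capsule and tip one end well down, about 35 degrees, and if need be do so with the other too, until you have felt or seen the loose weight slide out to a clear end; then lay that capsule flat in the red tray with its weight still out of the middle, and the sound one flat in the green tray, setting each down gently, not dropping it.

Things in the scene. Friction and masses are not known exactly. Their poses are not given: they have to be found in the camera images.
- capsule_p: One sealed capsule, 156 mm long, 44 wide and high, 0.5 kg, lying on the bench. Origin at its middle, 22 mm up; y its long axis (within 0.45 rad of world y), x across, z up. Blue metal sleeve 44 mm square over the middle 60 mm (grip it across x); at each end a clear tube 40 mm long, 38 across, empty at first, then a square metal cap 8 mm thick. Left and right change.
- capsule_q: Other sealed capsule, 156 mm long, 44 wide and high, 0.5 kg, lying on the bench. Origin at its middle, 22 mm up; y its long axis (within 0.45 rad of world y), x across, z up. Blue metal sleeve 44 mm square over the middle 60 mm (grip it across x); at each end a clear tube 40 mm long, 38 across, empty at first, then a square metal cap 8 mm thick. Left and right change.
- weight_p (a joint): Place (m) along y of the orange 0.19 kg weight, 34 mm long, inside capsule_p; 0 is the middle. It starts within 6 mm of 0, hidden by the sleeve. Sound: never moves. Loose: stays while level, slides to the lower end (0.05 or -0.05) within 0.7 s when tipped 30 degrees or more, shows in the clear tube, stays when levelled.
- weight_q (a joint): The same for capsule_q. Only one of the two is loose, and before tipping nothing tells which. Held by its middle, a capsule whose weight has slid to an end turns the moment on the gripper by about 0.09 N m from what it was before, with both read level.
- tray_red: shallow red plastic tray fixed to the bench, 150 mm (x) by 210 mm (y) outside, walls 4 mm thick and 20 mm high, floor about 4 mm thick. Origin at the middle of its underside, on the bench; y along its length (within 0.2 rad of world y), z up. For the loose capsule. Empty at the start.
- tray_green: shallow green plastic tray fixed to the bench, 150 mm (x) by 210 mm (y) outside, walls 4 mm thick and 20 mm high, floor about 4 mm thick. Origin at the middle of its underside, on the bench; y along its length (within 0.2 rad of world y), z up. For the sound capsule. Empty at the start.
There are look-alikes about, which are no part of the job. What is shaped like the capsule_p but yellow is not meant.

How it is judged:
On the way:
1. a capsule is lifted off the bench and its loose weight has slid at least 30 mm towards an end (((height (world z) of capsule_p above 0.05 m and (value of joint weight_p above 0.03 m or value of joint weight_p below -0.03 m)) or (height (world z) of capsule_q above 0.05 m and (value of joint weight_q above 0.03 m or value of joint weight_q below -0.03 m)))), for 0.2 s.
At the end, for the whole second after the job is handed in: The capsule whose weight has slid (still more than 15 mm from the middle) lies at rest flat (within 10 degrees) on the floor of the red tray and the sound one likewise in the green tray: middle within 60 mm across and 50 mm along of the tray's middle, and 15 to 36 mm above the tray's underside ((((value of joint weight_p above 0.015 m or value of joint weight_p below -0.015 m) and x of capsule_p in the frame of tray_red between -0.06 and 0.06 m and y of capsule_p in the frame of tray_red between -0.05 and 0.05 m and z of capsule_p in the frame of tray_red between 0.015 and 0.036 m and angle between capsule_p's own y axis and vertical between 1.396 and 1.745 rad and linear speed of each of capsule_p, capsule_q below 0.03 m/s and angular speed of each of capsule_p, capsule_q below 0.3 rad/s and x of capsule_q in the frame of tray_green between -0.06 and 0.06 m and y of capsule_q in the frame of tray_green between -0.05 and 0.05 m and z of capsule_q in the frame of tray_green between 0.015 and 0.036 m and angle between capsule_q's own y axis and vertical between 1.396 and 1.745 rad) or ((value of joint weight_q above 0.015 m or value of joint weight_q below -0.015 m) and x of capsule_q in the frame of tray_red between -0.06 and 0.06 m and y of capsule_q in the frame of tray_red between -0.05 and 0.05 m and z of capsule_q in the frame of tray_red between 0.015 and 0.036 m and angle between capsule_q's own y axis and vertical between 1.396 and 1.745 rad and linear speed of each of capsule_q, capsule_p below 0.03 m/s and angular speed of each of capsule_q, capsule_p below 0.3 rad/s and x of capsule_p in the frame of tray_green between -0.06 and 0.06 m and y of capsule_p in the frame of tray_green between -0.05 and 0.05 m and z of capsule_p in the frame of tray_green between 0.015 and 0.036 m and angle between capsule_p's own y axis and vertical between 1.396 and 1.745 rad))); the robot touches nothing.
It fails at once if a capsule is dropped or flung: faster than 0.7 m/s with its middle less than 50 mm above the bench ((height (world z) of capsule_p below 0.05 m and linear speed of capsule_p above 0.7 m/s) or (height (world z) of capsule_q below 0.05 m and linear speed of capsule_q above 0.7 m/s)).
It also fails if it takes over 64 s, if anything falls off the work surface, if the arm or the gripper's body presses on something with over 40 N, if the wrist force passes 120 N, or if a joint passes its speed limit or range.

## Working session

There is one attempt and no reset: what is moved stays moved. The work goes in short steps, Python scripts to look and compute and a tool call to move; the robot and the scene stay as the last step left them, time stands still between calls to the robot, and variables do not carry over. Pictures are saved under pics/ and viewed, at most 10 in all, crops included, and the job is handed in when it is done.

Besides the shell and the picture viewer there is one more tool, called after "Call:" by a JSON object that holds its "api" and its "payload". servo_tool: Moves the arm, as the interface text tells. Its arguments: {"type":"object","properties":{"series":{"type":"array"},"claw":{"type":"number"},"grip_force":{"type":"number"}},"required":["series"]}

```bash
mkdir -p pics
cat > h.py <<'E'
import numpy as np,cv2
from station import telemetry,eyes,ticket,recognise,trace
def cal(c):
    k=eyes.calibration(c);R=cv2.Rodrigues(np.array(k['rvec'],float))[0];return np.array(k['mtx']),R,np.array(k['tvec'],float).ravel()
def proj(c,p):
    K,R,t=cal(c);u=K@(R@np.array(p)+t);return u[:2]/u[2]
def unproj(c,px,z):
    K,R,t=cal(c);d=R.T@np.linalg.solve(K,[px[0],px[1],1]);o=-R.T@t;return o+d*(z-o[2])/d[2]
def grab(c,f=None):
    im=eyes.grab_frame(c)
    if f: cv2.imwrite('pics/'+f,im[:,:,::-1])
    return im
def rect(c,m,z):
    # min-area rectangle of a mask in world plane z: centre, long, short, yaw of long axis from world y
    ys,xs=np.nonzero(m);P=np.array([unproj(c,p,z)[:2] for p in zip(xs,ys)],np.float32)
    b=cv2.boxPoints(cv2.minAreaRect(P*1000))/1000;e=[b[1]-b[0],b[2]-b[1]];e.sort(key=np.linalg.norm);l=e[1]*np.sign(e[1][1])
    return b.mean(0).round(4),np.linalg.norm(l).round(3),np.linalg.norm(e[0]).round(3),np.arctan2(-l[0],l[1]).round(3)
E
python3 - <<'E'
from h import *
a=grab('scene','s0.png');b=grab('top','t0.png')
s=telemetry.get_state();print({k:np.round(v,3).tolist() for k,v in s.items()})
for n in ['capsule_p','tray_red','tray_green']:
    for r in recognise('top',n): print(n,np.round(r['position'],3),round(r['conf'],2),proj('top',r['position']).round())
    for r in trace('top',n):
        if r['conf']>.3: print('  ',round(r['conf'],2),r['mask'].sum(),rect('top',r['mask'],.04 if 'cap' in n else .02))
E
```

```text
{'t': 0.1, 'q': [1.471, 0.359, 0.011, -0.0, -1.224, -0.288], 'qd': [-0.001, -0.002, 0.003, 0.001, -0.002, -0.001], 'joint_efforts': [-0.002, -58.417, 29.375, 7.016, 0.01, -0.0], 'eef_pos': [0.255, 0.624, 0.226], 'ee_rot': [3.14, -0.0, -0.388], 'force': [0.584, 0.269, 0.593], 'moment': [0.002, 0.024, -0.052], 'gripper_force': 0.0, 'width': 0.088}
capsule_p [0.456 0.147 0.04 ] 0.91 [343. 214.]
capsule_p [0.342 0.625 0.039] 0.91 [150. 264.]
capsule_p [ 0.421 -0.139  0.041] 0.8 [458. 226.]
capsule_p [0.282 0.226 0.04 ] 0.74 [313. 285.]
   0.92 983 (array([0.4559, 0.1446], dtype=float32), np.float32(0.155), np.float32(0.047), np.float32(0.063))
   0.77 1149 (array([ 0.4198, -0.1384], dtype=float32), np.float32(0.163), np.float32(0.051), np.float32(-0.265))Traceback (most recent call last):
  File "<stdin>", line 7, in <module>
  File "h.py", line 15, in rect
    ys,xs=np.nonzero(m);P=np.array([unproj(c,p,z)[:2] for p in zip(xs,ys)],np.float32)
                                    ~~~~~~^^^^^^^
  File "h.py", line 8, in unproj
    K,R,t=cal(c);d=R.T@np.linalg.solve(K,[px[0],px[1],1]);o=-R.T@t;return o+d*(z-o[2])/d[2]
          ~~~^^^
  File "h.py", line 4, in cal
    k=eyes.calibration(c);R=cv2.Rodrigues(np.array(k['rvec'],float))[0];return np.array(k['mtx']),R,np.array(k['tvec'],float).ravel()
ValueError: time passes only in moves, steps and waits
```

View pics/t0.png

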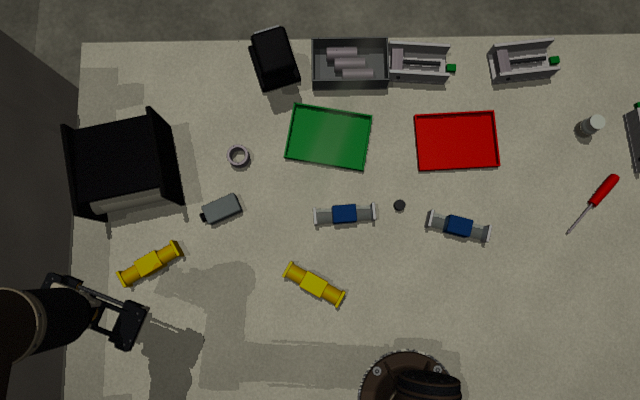

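View pics/s0.png

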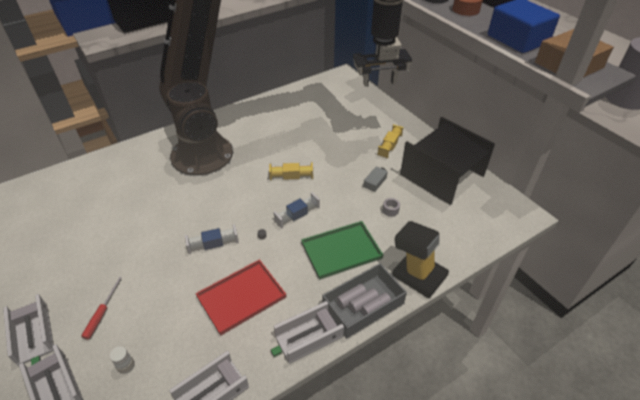

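Top view: the candidates are blue capsules at (344,214) and (458,226), plus yellow look-alikes at (150,264) and (314,285). I choose the two blue ones. The green tray is at (328,138), the red at (457,141), and a small dark puck at (399,205) sits between the capsules.

```bash
sed -i 's/^def cal/import functools\n@functools.cache\ndef cal/' h.py
python3 - <<'E'
from h import *
b=grab('top'); cv2.imwrite('pics/c0.png',cv2.resize(b[180:260,290:510,::-1],None,fx=3.6,fy=3.6))
for n in ['capsule_p','tray_red','tray_green']:
    for r in trace('top',n):
        if r['conf']>.3: print(n,round(r['conf'],2),r['mask'].sum(),*rect('top',r['mask'],.033 if 'cap' in n else .02))
# sleeve centre by colour
hsv=cv2.cvtColor(b,cv2.COLOR_RGB2HSV);m=cv2.inRange(hsv,(100,100,30),(125,255,255))
n,_,st,ce=cv2.connectedComponentsWithStats(m)
for i in range(1,n):
    if st[i,4]>100: print(st[i],ce[i],unproj('top',ce[i],.042))
K,R,t=cal('top');print('cam',-R.T@t,K[0,0])
E
```

```text
capsule_p 0.81 1176 [ 0.4212 -0.14  ] 0.167 0.051 -0.279
capsule_p 0.56 1087 [0.2838 0.2245] 0.157 0.046 -0.515
tray_red 0.62 4735 [ 0.6473 -0.1545] 0.217 0.156 0.042
tray_green 0.9 4537 [0.6626 0.1806] 0.21 0.154 -0.193
[332 204  25  19 405] [344.00493827 213.10123457] [0.45770838 0.14428002 0.042     ]
[444 215  29  22 445] [458.50337079 225.08988764] [ 0.42252489 -0.14001234  0.042     ]
cam [0.32038816 0.2096779  1.15430835] 449.11198367886465
```

View pics/c0.png

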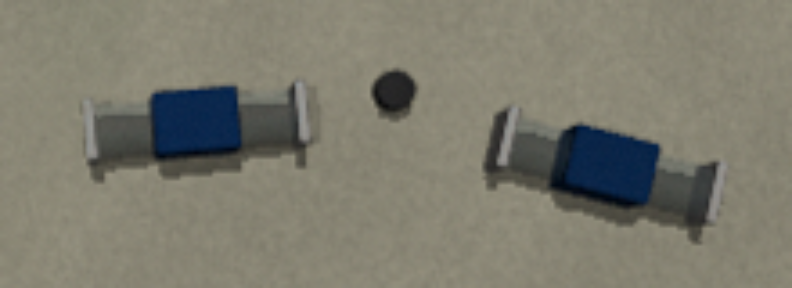

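```bash
cat >> h.py <<'E'
def plan(x,y,z,yaw,n=10,sub=0.,quiet=0):
    """rows for a straight tool-down move to a world TCP pose from the measured pose"""
    s=telemetry.get_state();p=np.array(s['eef_pos']);w=s['ee_rot'][2]
    d=np.array([x,y,z])-p;dw=(yaw-w+np.pi)%(2*np.pi)-np.pi;rows=[]
    q=p.copy();v=w
    for i in range(1,n+1):
        e=(p+d*i/n-q)*1000;c,sn=np.cos(v),np.sin(v)
        r=[round(c*e[0]+sn*e[1]),round(sn*e[0]-c*e[1]),round(-e[2]),round(-(w+dw*i/n-v),3)]
        rows.append(r);q=q+np.array([c*r[0]+sn*r[1],sn*r[0]-c*r[1],-r[2]])/1000;v-=r[3]
    print(round(s['t'],2),np.round(p,4),round(w,3),'rows',str(rows).replace(' ',''))
E
python3 -c "
from h import *
plan(.458,.124,.13,-1.50,20)"
```

```text
0.4 [0.2552 0.6248 0.2264] -0.388 rows [[19,19,5,np.float64(0.056)],[20,19,5,np.float64(0.055)],[21,17,4,np.float64(0.056)],[21,16,5,np.float64(0.055)],[23,14,5,np.float64(0.056)],[24,14,5,np.float64(0.056)],[24,12,5,np.float64(0.055)],[24,11,5,np.float64(0.056)],[26,9,4,np.float64(0.055)],[26,8,5,np.float64(0.056)],[26,7,5,np.float64(0.056)],[26,5,5,np.float64(0.055)],[27,3,5,np.float64(0.056)],[27,2,4,np.float64(0.056)],[27,1,5,np.float64(0.055)],[27,-1,5,np.float64(0.056)],[27,-3,5,np.float64(0.055)],[27,-4,5,np.float64(0.056)],[26,-5,5,np.float64(0.056)],[26,-7,4,np.float64(0.055)]]
```

Call:
{"api": "servo_tool", "payload": {"series": [[[19, 19, 5, 0.056], [20, 19, 5, 0.055], [21, 17, 4, 0.056], [21, 16, 5, 0.055], [23, 14, 5, 0.056], [24, 14, 5, 0.056], [24, 12, 5, 0.055], [24, 11, 5, 0.056], [26, 9, 4, 0.055], [26, 8, 5, 0.056]]], "claw": -1}}

```text
t: 1.23
eef_pos: [0.3573, 0.373, 0.1787]
ee_rot: [-3.141, 0.0, -0.946]
force: [-0.1, 0.3, 0.2]
width: 0.0876
gripper_force: 0.0
```

Call:
{"api": "servo_tool", "payload": {"series": [[[26, 7, 5, 0.056], [26, 5, 5, 0.055], [27, 3, 5, 0.056], [27, 2, 4, 0.056], [27, 1, 5, 0.055], [27, -1, 5, 0.056], [27, -3, 5, 0.055], [27, -4, 5, 0.056], [26, -5, 5, 0.056], [26, -7, 4, 0.055]]]}}

```text
t: 2.07
eef_pos: [0.4581, 0.123, 0.1305]
ee_rot: [-3.141, 0.0, -1.502]
force: [0.1, -0.2, -0.4]
width: 0.088
gripper_force: 0.0
```

```bash
sed -i 's/round(-(w+dw\*i\/n-v),3)/round(float(-(w+dw*i\/n-v)),3)/' h.py
python3 -c "
from h import *
plan(.458,.124,.013,-1.50,10)
s=telemetry.get_state();print(s['q'],s['force'],s['moment'])"
```

```text
2.07 [0.4581 0.123  0.1305] -1.502 rows [[0,0,12,-0.0],[0,0,12,-0.0],[0,0,11,-0.001],[0,0,12,0.0],[0,0,12,-0.0],[-1,0,12,-0.0],[0,0,11,-0.001],[0,0,12,0.0],[0,0,12,-0.0],[0,0,12,-0.0]]
[ 6.78590797e-01  1.16864239e-01 -5.52652039e-01 -4.60829124e-05
 -9.00744486e-01 -6.10251832e-01] [ 0.12499991 -0.15544755 -0.36547368] [ 0.07197503 -0.11500665  0.03364447]
```

Call:
{"api": "servo_tool", "payload": {"series": [[[0, 0, 12, 0], [0, 0, 12, 0], [0, 0, 11, 0], [0, 0, 12, 0], [0, 0, 12, 0], [-1, 0, 12, 0], [0, 0, 11, 0], [0, 0, 12, 0], [0, 0, 12, 0], [0, 0, 12, 0]]]}}

```text
t: 2.9
eef_pos: [0.458, 0.1254, 0.0123]
ee_rot: [-3.141, 0.0, -1.5]
force: [0.1, 0.6, -0.6]
width: 0.0876
gripper_force: 0.0
```

Call:
{"api": "servo_tool", "payload": {"series": [[[0, 0, 0, 0], [0, 0, 0, 0], [0, 0, 0, 0], [0, 0, 0, 0], [0, 0, 0, 0], [0, 0, 0, 0], [0, 0, 0, 0], [0, 0, 0, 0], [0, 0, 0, 0], [0, 0, 0, 0]]], "claw": 1, "grip_force": 10}}

```text
t: 3.73
eef_pos: [0.4586, 0.1258, 0.0131]
ee_rot: [-3.14, 0.001, -1.499]
force: [2.8, -0.3, 5.2]
width: 0.0441
gripper_force: 10.0
```

```bash
python3 -c "
from h import *
s=telemetry.get_state();print(s['t'],s['force'],s['moment'],s['eef_pos'])
f=lambda a:np.array([98*np.cos(a)-32*np.sin(a),98*np.sin(a)+32*np.cos(a)])
P=np.array([f(a) for a in np.radians(np.linspace(0,35,21))]);print(np.round(P-P[0],1)[1:].tolist())"
```

```text
3.7333 [ 2.82851345 -0.31037051  5.2195233 ] [ 0.02178797 -0.82399805 -0.06556101] [0.45863496 0.12576724 0.01309837]
[[-1.0, 3.0], [-2.1, 5.9], [-3.3, 8.8], [-4.6, 11.7], [-6.0, 14.5], [-7.5, 17.3], [-9.0, 20.1], [-10.7, 22.8], [-12.4, 25.4], [-14.2, 28.0], [-16.0, 30.5], [-18.0, 33.0], [-20.0, 35.4], [-22.1, 37.8], [-24.3, 40.0], [-26.5, 42.3], [-28.8, 44.4], [-31.2, 46.5], [-33.6, 48.5], [-36.1, 50.4]]
```

Call:
{"api": "servo_tool", "payload": {"series": [[[-1, 0, -3, 0], [-1, 0, -3, 0], [-1, 0, -3, 0], [-1, 0, -3, 0], [-2, 0, -3, 0], [-1, 0, -3, 0], [-2, 0, -3, 0], [-2, 0, -2, 0], [-1, 0, -3, 0], [-2, 0, -2, 0]]]}}

```text
t: 4.57
eef_pos: [0.4568, 0.1394, 0.0409]
ee_rot: [-3.142, 0.0, -1.5]
force: [-0.2, -0.4, -4.6]
width: 0.0437
gripper_force: 10.0
```

```bash
python3 -c "
from h import *
a=grab('scene');b=grab('top')
s=telemetry.get_state();print(s['t'],s['force'],s['moment'],s['width'])
u=proj('scene',[.457,.14,.05]).astype(int);print(u)
A=a[u[1]-50:u[1]+50,u[0]-65:u[0]+65];v=proj('top',[.457,.14,.05]).astype(int);B=b[v[1]-50:v[1]+50,v[0]-65:v[0]+65]
cv2.imwrite('pics/c1.png',cv2.resize(np.hstack([A,B])[:,:,::-1],None,fx=3,fy=3,interpolation=cv2.INTER_CUBIC))"
```

```text
4.6667 [ 0.11470474 -0.06872469 -3.94858613] [-0.02663533 -0.08517975  0.00093143] 0.044034053656216154
[294 203]
```

View pics/c1.png

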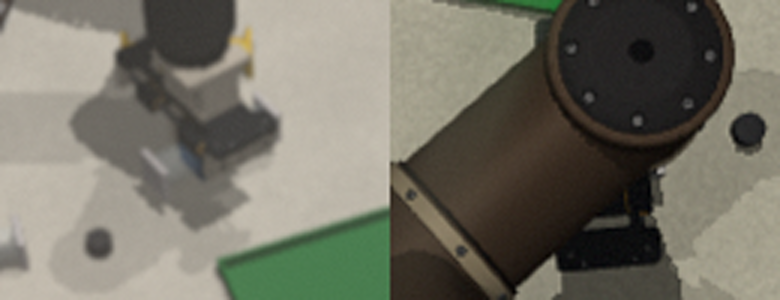

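```bash
python3 -c "
from h import *
g=np.array([.457,.1394,.06]) # grip pt
for th in (0,.3):
  for L in (78+19,-(78-19)):
    c,s=np.cos(th),np.sin(th);L/=1e3;h=-.010
    # axis dir toward +y tips down by th
    p=g+np.array([-.07*L*c,L*c+h*-s*-1,-L*s+h*c]);print(th,L,proj('scene',p).round(),(3*(proj('scene',p)-[229,153])).round())"
```

```text
0 0.097 [318. 191.] [268. 115.]
0 -0.059 [279. 212.] [150. 176.]
0.3 0.097 [316. 198.] [262. 135.]
0.3 -0.059 [279. 208.] [149. 165.]
```

The picture shows the capsule lifted nearly level: caps at about (265,110) and (160,163) in the left crop, so the pads held it against turning. I'll set it back down and let it pivot under a lighter grip.

Call:
{"api": "servo_tool", "payload": {"series": [[[2, 0, 2, 0], [1, 0, 3, 0], [2, 0, 3, 0], [2, 0, 3, 0], [2, 0, 3, 0], [1, 0, 3, 0], [1, 0, 3, 0], [1, 0, 3, 0], [1, 0, 3, 0], [1, 0, 2, 0]]]}}

```text
t: 5.5
eef_pos: [0.4578, 0.1254, 0.0125]
ee_rot: [3.142, 0.0, -1.5]
force: [-10.1, 4.7, 16.3]
width: 0.0442
gripper_force: 10.0
```

Call:
{"api": "servo_tool", "payload": {"series": [[[0, 0, 0, 0], [0, 0, 0, 0], [0, 0, 0, 0], [-1, 0, -3, 0], [-1, 0, -3, 0], [-1, 0, -3, 0], [-1, 0, -3, 0], [-2, 0, -3, 0], [0, 0, 0, 0], [0, 0, 0, 0]]], "grip_force": 5}}

```text
t: 6.33
eef_pos: [0.4577, 0.1316, 0.028]
ee_rot: [-3.141, 0.001, -1.499]
force: [0.7, -0.9, -3.1]
width: 0.0438
gripper_force: 5.0
```

```bash
python3 -c "
from h import *
a=grab('scene');
s=telemetry.get_state();print(s['t'],s['force'],s['moment'],s['width'],s['eef_pos'])
A=a[153:253,229:359]
cv2.imwrite('pics/c2.png',cv2.resize(A[:,:,::-1],None,fx=5,fy=5,interpolation=cv2.INTER_CUBIC))"
```

```text
6.3833 [ 0.95470165 -0.23129434 -2.55703681] [ 0.13165509 -0.30078478 -0.0868864 ] 0.04399814584870151 [0.45772308 0.1315885  0.02786886]
```

View pics/c2.png

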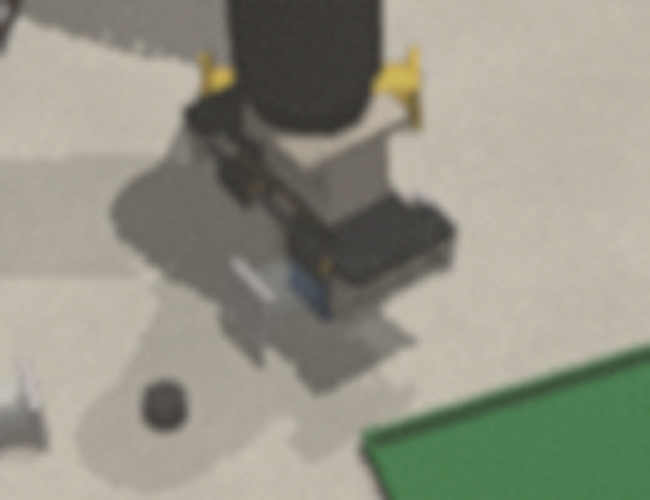

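The end now stays on the bench: the tool carries only about 3 N, so the capsule is pivoting. I'll carry on along the arc.

Call:
{"api": "servo_tool", "payload": {"series": [[[-1, 0, -3, 0], [-2, 0, -3, 0], [-2, 0, -2, 0], [-1, 0, -3, 0], [-2, 0, -2, 0], [-2, 0, -3, 0], [-2, 0, -2, 0], [-2, 0, -3, 0], [-2, 0, -2, 0], [-2, 0, -2, 0]]]}}

```text
t: 7.22
eef_pos: [0.4561, 0.1494, 0.0528]
ee_rot: [-3.142, 0.0, -1.5]
force: [-0.2, -0.3, -5.1]
width: 0.0444
gripper_force: 5.0
```

Call:
{"api": "servo_tool", "payload": {"series": [[[-2, 0, -2, 0], [-2, 0, -2, 0], [-3, 0, -2, 0], [-2, 0, -2, 0], [-2, 0, -2, 0], [-1, 0, 0, 0], [0, 0, 0, 0], [0, 0, 0, 0], [0, 0, 0, 0], [0, 0, 0, 0]]]}}

```text
t: 8.05
eef_pos: [0.4553, 0.1609, 0.0627]
ee_rot: [-3.142, -0.0, -1.5]
force: [-0.1, -5.1, 4.2]
width: 0.0441
gripper_force: 5.0
```

```bash
python3 -c "
from h import *
a=grab('scene');
s=telemetry.get_state();print(s['t'],s['force'],s['moment'],s['width'],s['eef_pos'])
A=a[143:243,229:359]
cv2.imwrite('pics/c3.png',cv2.resize(A[:,:,::-1],None,fx=6,fy=6,interpolation=cv2.INTER_CUBIC))"
```

```text
8.1 [-0.13884568 -5.26375034  4.27479799] [-1.72771041  0.02783771  0.00617044] 0.04391351411938555 [0.45529172 0.16088633 0.06267677]
```

View pics/c3.png

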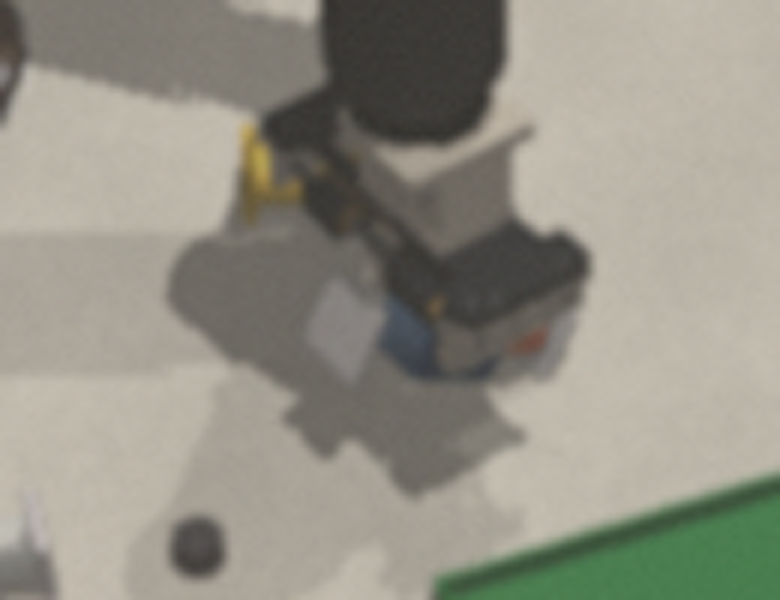

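The orange weight shows in the +y clear tube at (530,340), so this capsule is the loose one. I'll lower it back along the arc until it is flat.

Call:
{"api": "servo_tool", "payload": {"series": [[[2, 0, 2, 0], [3, 0, 2, 0], [2, 0, 2, 0], [3, 0, 2, 0], [2, 0, 2, 0], [2, 0, 2, 0], [2, 0, 2, 0], [2, 0, 2, 0], [2, 0, 3, 0], [2, 0, 2, 0]]]}}

```text
t: 8.93
eef_pos: [0.4568, 0.1391, 0.0412]
ee_rot: [-3.142, 0.0, -1.5]
force: [0.5, 1.4, -2.3]
width: 0.0441
gripper_force: 5.0
```

Call:
{"api": "servo_tool", "payload": {"series": [[[2, 0, 3, 0], [2, 0, 3, 0], [2, 0, 3, 0], [1, 0, 3, 0], [2, 0, 3, 0], [1, 0, 3, 0], [1, 0, 3, 0], [1, 0, 3, 0], [1, 0, 3, 0], [0, 0, 2, 0]]]}}

```text
t: 9.77
eef_pos: [0.4577, 0.1261, 0.0127]
ee_rot: [3.141, -0.0, -1.5]
force: [-2.7, -0.8, 8.3]
width: 0.0438
gripper_force: 5.0
```

```bash
python3 -c "
from h import *
a=grab('scene');
s=telemetry.get_state();print(s['t'],s['force'],s['moment'],s['width'],s['eef_pos'])
A=a[153:253,229:359]
cv2.imwrite('pics/c4.png',cv2.resize(A[:,:,::-1],None,fx=6,fy=6,interpolation=cv2.INTER_CUBIC))"
```

```text
9.8167 [-0.28953141 -0.02030112  0.06569256] [-0.2212326   0.04041928 -0.00247443] 0.04367772727197351 [0.45762277 0.12611226 0.01242549]
```

View pics/c4.png

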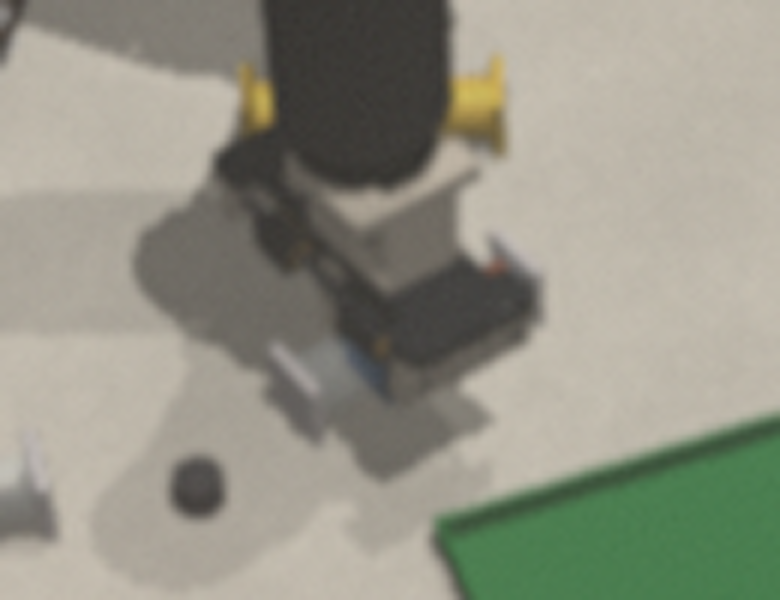

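The crop shows the capsule flat, with orange still visible at the far (+y) end at (495,265). I'll regrip over its new centre of gravity.

Call:
{"api": "servo_tool", "payload": {"series": [[[0, 0, 0, 0], [0, 0, 0, 0], [0, 0, 0, 0], [0, 0, 0, 0], [-6, 0, 0, 0], [-6, 0, 0, 0], [-7, 0, 1, 0], [-6, 0, 1, 0], [-6, 0, 1, 0], [-3, 0, 1, 0]]], "claw": -0.4}}

```text
t: 10.65
eef_pos: [0.4554, 0.1613, 0.0085]
ee_rot: [-3.141, 0.0, -1.499]
force: [0.1, 0.5, -0.2]
width: 0.0612
gripper_force: 0.0
```

Call:
{"api": "servo_tool", "payload": {"series": [[[0, 0, 0, 0], [0, 0, 0, 0], [0, 0, 0, 0], [0, 0, 0, 0], [0, 0, 0, 0], [0, 0, 0, 0], [0, 0, -3, 0], [0, 0, -6, 0], [0, 0, -10, 0], [0, 0, -10, 0]]], "claw": 1, "grip_force": 40}}

```text
t: 11.48
eef_pos: [0.4548, 0.1596, 0.0378]
ee_rot: [3.14, -0.001, -1.5]
force: [-0.3, -0.1, -5.0]
width: 0.0437
gripper_force: 40.0
```

Call:
{"api": "servo_tool", "payload": {"series": [[[0, 0, -15, 0], [0, 0, -15, 0], [0, 0, -15, 0], [0, 0, -15, 0], [0, 0, -15, 0], [0, 0, -10, 0], [0, 0, 0, 0], [0, 0, 0, 0], [0, 0, 0, 0], [0, 0, 0, 0]]]}}

```text
t: 12.32
eef_pos: [0.4546, 0.1596, 0.1216]
ee_rot: [3.14, -0.001, -1.5]
force: [0.6, 0.1, -4.3]
width: 0.0438
gripper_force: 40.0
```

```bash
python3 -c "
from h import *
s=telemetry.get_state();print(s['force'],s['moment'],s['width'],s['gripper_force'])
plan(.6467,-.1395,.115,-1.529,20)"
```

```text
[ 0.62171927  0.06374007 -4.29971264] [ 0.07457045 -0.00776297 -0.02131197] 0.043832114222120196 39.998191595077515
12.32 [0.4546 0.1596 0.1216] -1.5 rows [[16,-9,0,0.001],[15,-8,1,0.002],[16,-9,0,0.001],[15,-8,0,0.002],[16,-9,1,0.001],[15,-8,0,0.002],[16,-9,0,0.001],[15,-9,1,0.002],[16,-9,0,0.001],[15,-8,0,0.001],[16,-9,1,0.002],[15,-9,0,0.001],[16,-9,0,0.002],[15,-8,1,0.001],[16,-9,0,0.002],[15,-9,0,0.001],[15,-9,1,0.002],[16,-9,0,0.001],[15,-9,0,0.001],[16,-9,1,0.002]]
```

Call:
{"api": "servo_tool", "payload": {"series": [[[16, -9, 0, 0.002], [15, -8, 0, 0.002], [16, -9, 0, 0.002], [15, -8, 0, 0.002], [16, -9, 0, 0.002], [15, -8, 0, 0.002], [16, -9, 0, 0.002], [15, -9, 0, 0.002], [16, -9, 0, 0.002], [15, -8, 0, 0.002]]]}}

```text
t: 13.15
eef_pos: [0.5507, 0.0098, 0.1214]
ee_rot: [3.14, -0.001, -1.52]
force: [0.1, 0.9, -4.5]
width: 0.044
gripper_force: 40.0
```

Call:
{"api": "servo_tool", "payload": {"series": [[[16, -9, 1, 0.001], [15, -9, 1, 0.001], [16, -9, 1, 0.001], [15, -8, 1, 0.001], [16, -9, 0, 0.001], [15, -9, 0, 0.001], [15, -9, 0, 0.001], [16, -9, 0, 0.001], [15, -9, 0, 0.001], [14, -9, 0, 0]]]}}

```text
t: 13.98
eef_pos: [0.6465, -0.1388, 0.1169]
ee_rot: [3.139, 0.0, -1.529]
force: [-0.3, -0.5, -4.0]
width: 0.0438
gripper_force: 40.0
```

```bash
python3 -c "
from h import *
a=grab('scene','s1.png')
A=a[200:340,180:340]
cv2.imwrite('pics/c5.png',cv2.resize(A[:,:,::-1],None,fx=4,fy=4,interpolation=cv2.INTER_CUBIC))
plan(.6467,-.1395,.014,-1.529,20)"
```

```text
14.03 [ 0.6482 -0.1409  0.1168] -1.53 rows [[0,0,5,-0.0],[0,0,5,-0.0],[0,0,5,-0.0],[0,0,6,-0.0],[0,0,5,-0.0],[0,0,5,-0.0],[-1,0,5,-0.0],[0,1,5,-0.0],[0,0,5,-0.0],[0,0,5,-0.0],[0,0,6,-0.0],[0,0,5,-0.0],[0,0,5,-0.0],[0,0,5,-0.0],[0,0,5,-0.0],[0,0,5,-0.001],[0,0,5,0.0],[0,0,6,0.0],[0,0,5,0.0],[0,0,5,0.0]]
```

View pics/c5.png

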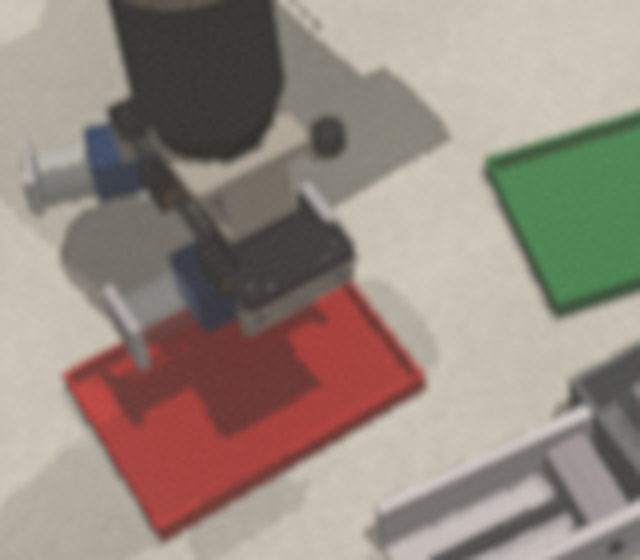

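The capsule is held level over the red tray; its near cap is at (128,325) in the crop. I'll lower it in.

Call:
{"api": "servo_tool", "payload": {"series": [[[-1, 0, 8, 0], [0, 1, 8, 0], [0, 0, 8, 0], [0, 0, 8, 0], [0, 0, 8, 0], [0, 0, 8, 0], [0, 0, 8, 0], [0, 0, 8, 0], [0, 0, 8, 0], [0, 0, 6, 0]]]}}

```text
t: 14.87
eef_pos: [0.6454, -0.1369, 0.0394]
ee_rot: [3.141, 0.0, -1.529]
force: [-0.3, -0.5, -5.1]
width: 0.044
gripper_force: 40.0
```

Call:
{"api": "servo_tool", "payload": {"series": [[[0, 0, 4, 0], [0, 0, 4, 0], [0, 0, 4, 0], [0, 0, 3, 0], [0, 0, 3, 0], [0, 0, 3, 0], [0, 0, 2, 0], [0, 0, 1, 0], [0, 0, 1, 0], [0, 0, 0, 0]]]}}

```text
t: 15.7
eef_pos: [0.6457, -0.1369, 0.0155]
ee_rot: [3.142, 0.0, -1.529]
force: [0.2, 0.0, -4.2]
width: 0.0438
gripper_force: 40.0
```

Call:
{"api": "servo_tool", "payload": {"series": [[[0, 0, 1, 0], [0, 0, 1, 0], [0, 0, 1, 0], [0, 0, 0, 0], [0, 0, 0, 0], [0, 0, 0, 0], [0, 0, 0, 0], [0, 0, 0, 0], [0, 0, 0, 0], [0, 0, 0, 0]]]}}

```text
t: 16.53
eef_pos: [0.6458, -0.1369, 0.0126]
ee_rot: [-3.141, -0.0, -1.529]
force: [0.2, -0.2, -3.5]
width: 0.044
gripper_force: 40.0
```

Call:
{"api": "servo_tool", "payload": {"series": [[[0, 0, 0, 0], [0, 0, 0, 0], [0, 0, 0, 0], [0, 0, 0, 0], [0, 0, 0, 0], [0, 0, -5, 0], [0, 0, -15, 0], [0, 0, -25, 0], [0, 0, -35, 0], [0, 0, -40, 0]]], "claw": -0.4}}

```text
t: 17.37
eef_pos: [0.6444, -0.1369, 0.1325]
ee_rot: [3.138, 0.0, -1.529]
force: [1.0, -0.0, -0.3]
width: 0.0615
gripper_force: 0.0
```

```bash
python3 -c "
from h import *
plan(.422,-.139,.12,-1.836,10)"
```

```text
17.37 [ 0.6444 -0.1369  0.1325] -1.529 rows [[-1,22,1,0.031],[0,22,2,0.03],[1,23,1,0.031],[1,22,1,0.031],[2,22,1,0.031],[3,22,2,0.03],[3,22,1,0.031],[4,22,1,0.031],[5,22,1,0.03],[5,21,2,0.031]]
```

Call:
{"api": "servo_tool", "payload": {"series": [[[-1, 22, 1, 0.031], [0, 22, 2, 0.03], [1, 23, 1, 0.031], [1, 22, 1, 0.031], [2, 22, 1, 0.031], [3, 22, 2, 0.03], [3, 22, 1, 0.031], [4, 22, 1, 0.031], [5, 22, 1, 0.03], [5, 21, 2, 0.031]]], "claw": -1}}

```text
t: 18.2
eef_pos: [0.4227, -0.1388, 0.1201]
ee_rot: [-3.141, 0.0, -1.837]
force: [-0.4, -0.3, -0.4]
width: 0.088
gripper_force: 0.0
```

```bash
python3 -c "
from h import *
b=grab('top')
print([(round(r['conf'],2),rect('top',r['mask'],.036),r['mask'].sum()) for r in trace('top','capsule_p')])
cv2.imwrite('pics/c6.png',cv2.resize(b[90:260,380:540,::-1],None,fx=3.5,fy=3.5,interpolation=cv2.INTER_CUBIC))
plan(.422,-.139,.009,-1.836,10)"
```

```text
[(0.81, (array([0.2847, 0.2239], dtype=float32), np.float32(0.155), np.float32(0.044), np.float32(-0.52)), np.int64(1050)), (0.74, (array([0.3425, 0.6265], dtype=float32), np.float32(0.165), np.float32(0.05), np.float32(0.509)), np.int64(1202)), (0.7, (array([ 0.6419, -0.1477], dtype=float32), np.float32(0.167), np.float32(0.053), np.float32(0.068)), np.int64(1088))]
18.3 [ 0.4204 -0.1388  0.1198] -1.838 rows [[0,0,11,-0.0],[0,0,11,-0.0],[0,0,11,-0.0],[0,-1,11,-0.001],[0,0,11,0.0],[0,0,11,0.0],[0,0,12,-0.0],[0,0,11,-0.0],[0,0,11,-0.0],[0,-1,11,-0.001]]
```

View pics/c6.png

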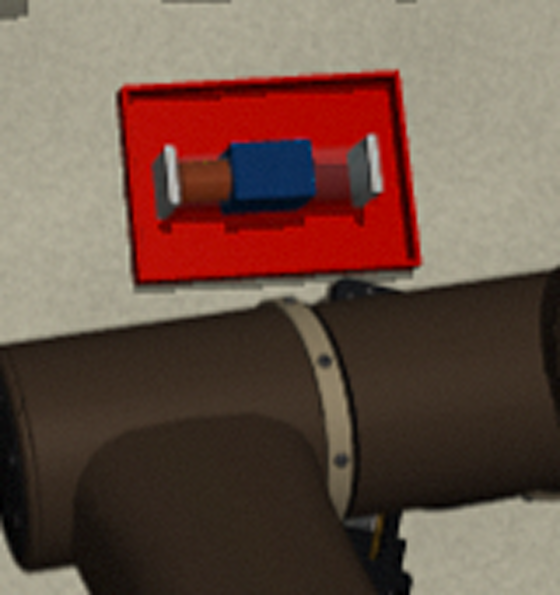

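The loose capsule lies flat in the middle of the red tray, its orange weight in the left tube at (205,180). The other capsule is therefore the sound one, so I'll move it to green.

Call:
{"api": "servo_tool", "payload": {"series": [[[0, 0, 11, 0], [0, 0, 11, 0], [0, 0, 11, 0], [0, -1, 11, 0], [0, 0, 11, 0], [0, 0, 11, 0], [0, 0, 12, 0], [0, 0, 11, 0], [0, 0, 11, 0], [0, -1, 11, 0]]]}}

```text
t: 19.13
eef_pos: [0.4264, -0.1392, 0.0085]
ee_rot: [-3.141, 0.0, -1.835]
force: [0.7, -1.5, 1.2]
width: 0.0876
gripper_force: 0.0
```

Call:
{"api": "servo_tool", "payload": {"series": [[[0, 0, 0, 0], [0, 0, 0, 0], [0, 0, 0, 0], [0, 0, 0, 0], [0, 0, 0, 0], [0, 0, 0, 0], [0, 0, 0, 0], [0, 0, 0, 0], [0, 0, 0, 0], [0, 0, 0, 0]]], "claw": 1, "grip_force": 40}}

```text
t: 19.97
eef_pos: [0.4252, -0.1392, 0.0088]
ee_rot: [3.141, -0.0, -1.836]
force: [-2.0, 2.6, 6.3]
width: 0.0439
gripper_force: 39.9
```

Call:
{"api": "servo_tool", "payload": {"series": [[[0, 0, -5, 0], [0, 0, -10, 0], [0, 0, -15, 0], [0, 0, -15, 0], [0, 0, -15, 0], [0, 0, -15, 0], [0, 0, -15, 0], [0, 0, -10, 0], [0, 0, 0, 0], [0, 0, 0, 0]]]}}

```text
t: 20.8
eef_pos: [0.4254, -0.1391, 0.1085]
ee_rot: [-3.141, 0.001, -1.836]
force: [-0.9, -0.5, -5.9]
width: 0.0438
gripper_force: 39.9
```

```bash
python3 -c "
from h import *
s=telemetry.get_state();print(s['force'],s['moment'],s['width'],s['gripper_force'])
plan(.661,.181,.11,-1.764,20)"
```

```text
[-0.87779415 -0.45863008 -5.88868025] [0.09052654 0.02323346 0.05212461] 0.04380788986164947 39.90372955799103
20.8 [ 0.4254 -0.1391  0.1085] -1.836 rows [[-19,-7,0,-0.004],[-18,-7,0,-0.003],[-19,-8,0,-0.004],[-18,-7,0,-0.003],[-18,-8,0,-0.004],[-19,-7,0,-0.004],[-18,-8,-1,-0.003],[-19,-7,0,-0.004],[-18,-8,0,-0.003],[-18,-8,0,-0.004],[-18,-8,0,-0.004],[-19,-7,0,-0.003],[-18,-8,0,-0.004],[-18,-8,0,-0.003],[-18,-8,0,-0.004],[-18,-9,0,-0.004],[-18,-8,0,-0.003],[-18,-8,0,-0.004],[-19,-9,0,-0.004],[-18,-8,0,-0.003]]
```

Call:
{"api": "servo_tool", "payload": {"series": [[[-19, -7, 0, -0.004], [-18, -7, 0, -0.003], [-19, -8, 0, -0.004], [-18, -7, 0, -0.003], [-18, -8, 0, -0.004], [-19, -7, 0, -0.004], [-18, -8, -1, -0.003], [-19, -7, 0, -0.004], [-18, -8, 0, -0.003], [-18, -8, 0, -0.004]]]}}

```text
t: 21.63
eef_pos: [0.5436, 0.0216, 0.1084]
ee_rot: [3.14, -0.001, -1.8]
force: [0.3, -0.3, -4.4]
width: 0.0439
gripper_force: 39.9
```

Call:
{"api": "servo_tool", "payload": {"series": [[[-18, -8, 0, -0.004], [-19, -7, 0, -0.003], [-18, -8, 0, -0.004], [-18, -8, 0, -0.003], [-18, -8, 0, -0.004], [-18, -9, 0, -0.004], [-18, -8, 0, -0.003], [-18, -8, 0, -0.004], [-19, -9, 0, -0.004], [-18, -8, 0, -0.003]]]}}

```text
t: 22.47
eef_pos: [0.6612, 0.1823, 0.1077]
ee_rot: [3.14, -0.001, -1.764]
force: [0.5, -0.5, -4.4]
width: 0.044
gripper_force: 39.9
```

Call:
{"api": "servo_tool", "payload": {"series": [[[0, 0, 7, 0], [0, 0, 8, 0], [0, 0, 8, 0], [0, 0, 8, 0], [0, 0, 8, 0], [0, 0, 8, 0], [0, 0, 8, 0], [0, 0, 8, 0], [0, 0, 5, 0], [0, 0, 3, 0]]]}}

```text
t: 23.3
eef_pos: [0.6609, 0.1812, 0.0375]
ee_rot: [3.141, -0.001, -1.764]
force: [0.1, -0.3, -5.2]
width: 0.0439
gripper_force: 39.9
```

Bench grip height was 0.0088, so contact is expected at about 0.013.

Call:
{"api": "servo_tool", "payload": {"series": [[[0, 0, 4, 0], [0, 0, 4, 0], [0, 0, 4, 0], [0, 0, 3, 0], [0, 0, 3, 0], [0, 0, 3, 0], [0, 0, 2, 0], [0, 0, 1, 0], [0, 0, 1, 0], [0, 0, 0, 0]]]}}

```text
t: 24.13
eef_pos: [0.6612, 0.1814, 0.0134]
ee_rot: [3.142, -0.0, -1.764]
force: [-0.6, -0.6, -5.3]
width: 0.0436
gripper_force: 39.9
```

Call:
{"api": "servo_tool", "payload": {"series": [[[0, 0, 0, 0], [0, 0, 0, 0], [0, 0, 0, 0], [0, 0, 0, 0], [0, 0, 0, 0], [0, 0, -5, 0], [0, 0, -15, 0], [0, 0, -25, 0], [0, 0, -35, 0], [0, 0, -40, 0]]], "claw": -0.4}}

```text
t: 24.97
eef_pos: [0.66, 0.1808, 0.1335]
ee_rot: [3.139, -0.002, -1.764]
force: [0.2, 1.7, 0.2]
width: 0.0612
gripper_force: 0.0
```

Call:
{"api": "servo_tool", "payload": {"series": [[[0, 40, 0, 0], [0, 40, 0, 0], [0, 40, 0, 0], [0, 40, 0, 0], [0, 40, 0, 0], [0, 20, 0, 0], [0, 0, 0, 0], [0, 0, 0, 0], [0, 0, 0, 0], [0, 0, 0, 0]]]}}

```text
t: 25.8
eef_pos: [0.4461, 0.2238, 0.1338]
ee_rot: [-3.141, 0.0, -1.764]
force: [0.7, 0.4, 0.2]
width: 0.0614
gripper_force: 0.0
```

```bash
python3 -c "
from h import *
b=grab('top')
cv2.imwrite('pics/c7.png',cv2.resize(b[90:200,270:520,::-1],None,fx=3.2,fy=3.2,interpolation=cv2.INTER_CUBIC))"
```

```text
(no output)
```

View pics/c7.png

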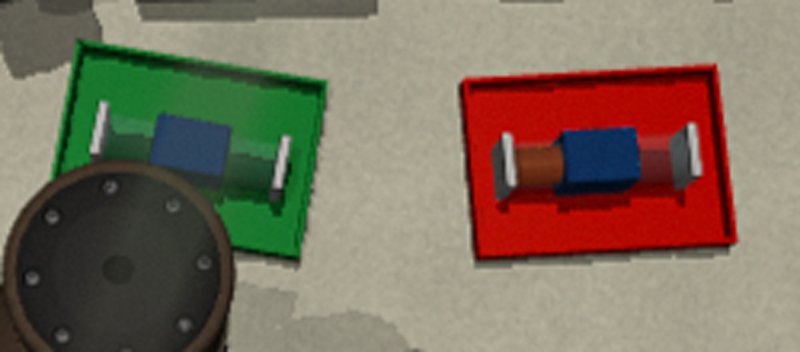

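Both capsules lie flat and centred: the sound one in green at (190,145), the loose one in red at (600,160) with its orange weight out at (540,165).

```bash
python3 -c "
from station import ticket
print(ticket.job_done())"
```

```text
the job is handed in; nothing more can be done
None
```

The loose capsule lies flat in the red tray with its weight out at one end, and the other lies flat in the green tray (taken as sound because only one is loose, not tipped itself); the job was handed in about 26 s into the 64 s limit, and no verdict was returned.

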